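# Check the springs of a floating nest: zero the trailing hand, press to the mark, release

### The job

Do the spring check on the floating nest: first push the red trailing hand of the dial back to its zero stop by its red peg. Then press the brass pad on the nest's free corner down until the black pointer stands under the green clip on the dial's rim, and let go, so that the nest springs fully up again and the red hand stays behind at the green clip. Only touch and push, without force on the peg; grip and pick up nothing, and leave the cover in the nest and the things around it where they are.

Things in the scene. Friction and masses are not known exactly. Their poses are not given: they have to be found in the camera images.
- nest: The spring nest, fixed to the table: aluminium base (94 x 150 x 10 mm), blue tilt plate (top 42 mm above the table) with a grey cover between its dowels, and a dial facing straight up. Origin on the table under the tilt plate's centre, x and y along the plate's edges, z up. Brass pad at x, y = [-34, -54] mm (free corner), dial's axis at [34, 54] mm.
- tilt_plate: The blue tilt plate, 92 x 132 x 10 mm, origin at the centre of its underside. It rocks about the diagonal between the two corners without pad and dial (level, sprung fully up, at rest; stop at 0.27 rad). The brass pad on its free corner lies 57.5 mm from that axis and is pressed down with about 3 N at first, 10 N at 0.2 rad (11.5 mm of pad travel).
- pad_top (a point): Top centre of the domed brass press pad, 20 mm diameter, which stands 12 mm above the plate's free corner; 54 mm above the table at rest.
- pointer (a joint): Angle of the dial's black pointer in rad, clockwise seen from above: 0 at rest, pointing along the nest's +y, always 5.5 times the plate's tilt. It lies under the glass and cannot be touched.
- pointer_tip (a point): Tip of the black pointer, 33 mm from the dial's axis.
- trail_hand: Red trailing hand with its red reset lever: the hand lies under the glass; the lever on top of the glass, on the same shaft, points the opposite way: a flat arm (top 107 mm above the table) with an upright peg. Origin on the dial's axis; the hand points along its y. The black pointer pushes the hand ahead of itself clockwise (seen from above) and leaves it behind; light friction holds it.
- trail_hand_tip (a point): Tip of the red trailing hand (under the glass), 33 mm from the dial's axis.
- zero_mark (a point): Where the tip of the red hand stands when the hand is at its zero stop (33 mm from the dial's axis along the nest's +y). The black pointer rests at the same angle.
- peg_top (a point): Top centre of the red reset peg: 8 mm diameter, 22 mm from the dial's axis, free from 107 to 124.5 mm above the table. About 0.6 N turns it; pushed counter-clockwise seen from above it takes the red hand back to its rubber zero stop, where it can go no further.
- dial_center (a point): Centre of the dial on top of its glass, 102 mm above the table. The dial's steel rim, 42 mm radius, stands 103 mm high, the green clip on it 106 mm.
- clip_mark (a point): The mark to press to: the middle of the green clip on the dial's rim, at the same 33 mm radius as the tips of the hands. The clip is 0.3 rad (10 mm at the tips) wide, somewhere from 0.75 to 1.2 rad clockwise of zero.
- torque_tool: Torque screwdriver, black, yellow and red, 33 x 208 x 29 mm, lying on the table to the right. Origin at the centre of its underside. Leave alone.
- glue_bottle: Small thread-lock bottle with an orange nozzle, 22 x 36 x 98 mm, standing. Origin at the centre of its foot. Leave alone.
- tub: Grease tub, white with a blue lid, 62 mm diameter, 42 mm high. Origin at the centre of its underside. Leave alone.
- spare_cover: A second grey die-cast cover, 48 x 68 x 20 mm, lying loose on the table behind the nest. Origin at the centre of its underside. Leave alone.
- nest_cover: Grey die-cast cover, 48 x 68 x 20 mm, lying loose between the dowels in the middle of the tilt plate. Origin at the centre of its underside. It stays there.
Things that resemble listed ones, but are neither listed nor needed, are in the scene too. Leave any turquoise look-alike of the nest_cover alone.

How it is judged:
By the outcome, as a careful person would: the job done as asked, in the order asked, and still so for the second after the job is handed in, with the robot touching nothing.
It also fails if it takes over 59 s, if anything falls off the work surface, if the arm or the gripper's body presses on something with over 40 N, if the wrist force passes 120 N, or if a joint passes its speed limit or range.

### The arm

A 7-joint arm with a two-finger parallel gripper is mounted at the origin on a cart in front of the work surface, level with it; the furniture and walls round the work are solid. World frame = base frame: x ahead of the robot, y to its left, z up, the work surface at z = 0. Lengths are in m, angles in rad, forces in N, time in s.
With the tool pointing down it reaches from about 0.4 to 0.85 m from the base axis. Payload 4.5 kg.
Tool frame: the origin (TCP) lies between the finger pads; the fingertips stand 11 mm ahead of it and the grasp point (between the pads) lies 8 mm behind it (r.nose_length is the distance from the TCP to the fingertips, in m); z points along the fingers, y is the line along which they close (so a half turn about z gives the same grasp; the last joint's range is limited). The gripper opens to 88 mm and grips with 3 to 60 N. Pads are 18 mm wide; open, the fingers measure 123 mm over their backs; the gripper's body (75 mm by 187 mm) begins 45 mm behind the grasp point.
Start: joints at [-1.13, 0.689, -0.195, 1.565, 0.157, 0.902, -0.215], TCP at [0.247, 0.574, 0.222] pointing down, gripper open.
Joint ranges: [-3.01, 3.01], [-0.46, 2.08], [-1.47, 1.51], [0.13, 2.56], [-1, 4.14], [0.04, 2.09], [-2.66, 2.66]. Speed limits (rad/s): [2.57, 2.57, 3.14, 3.14, 3.14, 3.14, 3.14].

### API

Orientations are given as a unit quaternion [x, y, z, w].
In Python, from plant import get_state, snapshot, camera_model, r gives the robot as it stands.
- The arm moves only by the shell command python3 -m inch 'ROWS' [FORCE]. ROWS is text: rows parted by semicolons, each of 7 numbers parted by spaces: the opening, from -1 (shut) to 1 (fully open), then the shift along the tool's x, y, z in m, then the turn, a rotation vector about the tool's x, y, z in rad. A call has 1 to 20 rows; each row shifts and turns the commanded pose from where the row before left it, along the tool's axes as they then stand; what a row does not reach is not made up. A row lasts 1/12 s, in which the tool goes at most 41.7 mm and 7.16 degrees, less where a joint would pass 70% of its speed; a pose out of reach is approached as far as the arm can. A call is refused whole if a number of a shift passes 0.0417 or a number of a turn 0.125, either way. A call with a gripper value outside its range is refused whole. The fingers move at their own pace and stop on an object; FORCE is the grip in N (left out, the last holds). Time passes only in rows, so rows that do not move let the fingers close. It gives the time, the measured TCP pose, the force, the opening and the grip force at its end, in the units of the state.
- get_state(): the state, without advancing time (a new reading comes with each control period).
- snapshot(name): name is "side" or "top"; returns (picture, depth): 420x560x3 uint8, red, green, blue; 420x560 float32, m along the optical axis (not along the pixel's ray), 0 where there is no reading.
- camera_model(name): a dict with "intrinsics" (3x3 intrinsics, pixels), "dist" ([k1, k2, p1, p2, k3] as OpenCV has them; the pictures are not rectified), "view" (4x4, takes a point from world to camera coordinates). Camera axes: x right, y down, z forward; pixel columns grow to the right and rows downward; lengths in m; the calibration is good to about 2 mm. A picture is of the moment at which its call begins. camera_model takes no time and is no camera call.
- r.finish_job(): hands the job in; it is judged then, once.
The state is a dict: "clock": time; "q": joint angles; "qd": joint speeds; "joint_torque": joint torques, N m; "tool_pos": TCP position; "eef_rot": TCP orientation; "contact_force": force on the tool from outside, world axes, zero at the start; "moment": the same for the moment, N m; "opening": opening from 0.0 (shut) to 1.0 (fully open); "finger_force": force on a finger pad.
Only numpy, scipy, OpenCV 4.12 (cv2) and the standard library are available. Lean on these libraries where they do the work, as an engineer would, in place of code of your own. Each camera call takes 0.05 s, during which the arm holds its last target. There are 200 camera calls.

## Working session

There is one attempt and no reset: what is moved stays moved. The work goes in short steps, Python scripts to look and compute and a shell command to move; the robot and the scene stay as the last step left them, time stands still between calls to the robot, and variables do not carry over. Pictures are saved under pics/ and viewed, at most 12 in all, crops included, and the job is handed in when it is done.

```bash
mkdir -p pics; ls; python3 - <<'E'
from plant import *
import cv2,numpy as np
for n in("side","top"):
    p,d=snapshot(n); cv2.imwrite(f"pics/{n}0.png",p[:,:,::-1]); np.save(f"{n}_d.npy",d)
    m=camera_model(n); print(n,np.round(m["view"],3).tolist(),m["intrinsics"])
s=get_state();print(s["clock"],s["tool_pos"],s["eef_rot"],s["contact_force"])
E
```

```text
pics
side [[-0.843, -0.539, 0.007, 0.43], [-0.222, 0.336, -0.915, 0.305], [0.491, -0.773, -0.403, 0.529], [0.0, 0.0, 0.0, 1.0]] [[430.4620559    0.         282.72183305]
 [  0.         430.4620559  205.44927323]
 [  0.           0.           1.        ]]
top [[-0.018, -1.0, -0.012, -0.187], [-0.982, 0.02, -0.189, 0.627], [0.189, 0.008, -0.982, 1.041], [0.0, 0.0, 0.0, 1.0]] [[517.92322125   0.         278.32788432]
 [  0.         517.92322125 201.74256878]
 [  0.           0.           1.        ]]
0.1 [0.24713518 0.57343124 0.22082006] [ 2.01992807e-01  9.79386672e-01 -8.02526649e-04 -9.39443378e-05] [ 0.69533057  0.77310932 -0.0289999 ]
```

View pics/top0.png

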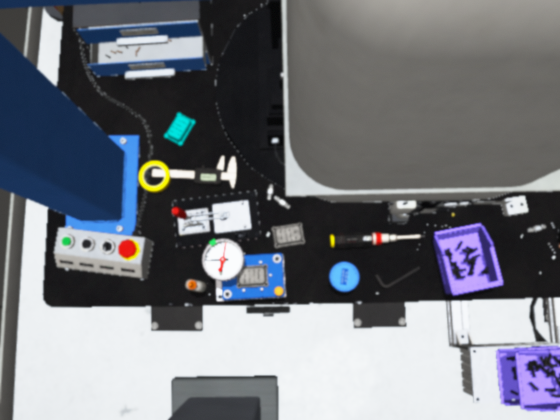

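View pics/side0.png

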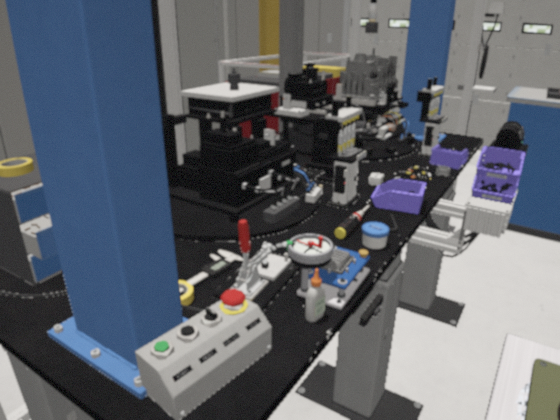

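The top view shows the dial at about (222,259), the blue plate at about (255,276) and the brass pad at about (279,290). The green clip is at about (212,242). I'll zoom in and locate these.

```bash
cat > h.py <<'E'
from plant import *
import cv2,numpy as np
def ray(n,u,v,z):
    "world point at height z on the pixel's ray"
    m=camera_model(n);V=np.array(m["view"]);K=np.array(m["intrinsics"]);D=np.array(m["dist"])
    a=cv2.undistortPoints(np.array([[[u,v]]],float),K,D)[0,0]
    R,t=V[:3,:3],V[:3,3];c=-R.T@t;d=R.T@np.array([a[0],a[1],1]);return c+d*(z-c[2])/d[2]
def proj(n,P):
    m=camera_model(n);V=np.array(m["view"])
    return cv2.projectPoints(np.array(P,float).reshape(-1,1,3),cv2.Rodrigues(V[:3,:3])[0],V[:3,3],np.array(m["intrinsics"]),np.array(m["dist"]))[0][:,0]
E
python3 - <<'E'
from h import *
p=cv2.imread("pics/top0.png")[225:315,175:305]; s=cv2.imread("pics/side0.png")[220:320,270:400]
cv2.imwrite("pics/crop0.png",np.vstack([cv2.resize(p,(600,415),interpolation=2)]))
cv2.imwrite("pics/crop0s.png",cv2.resize(s,(780,600),interpolation=2))
pad=ray("top",279,290.5,.054);dc=ray("top",222.5,259.5,.103)
print(pad,dc,np.linalg.norm((pad-dc)[:2]),"expect",np.hypot(68,108))
E
```

```text
[ 0.43737657 -0.19710439  0.054     ] [ 0.4995985  -0.08571975  0.103     ] 0.1275856808819814 expect 127.62444906835054
```

View pics/crop0.png

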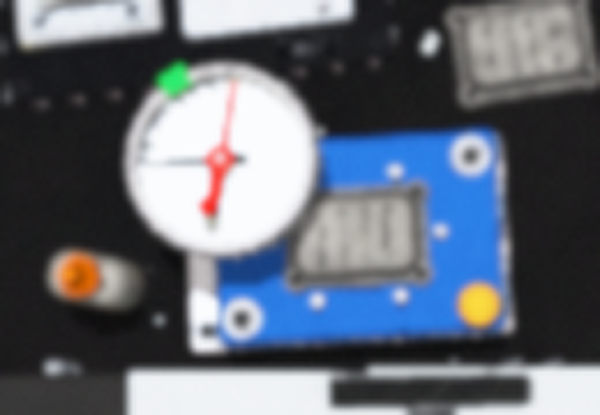

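View pics/crop0s.png

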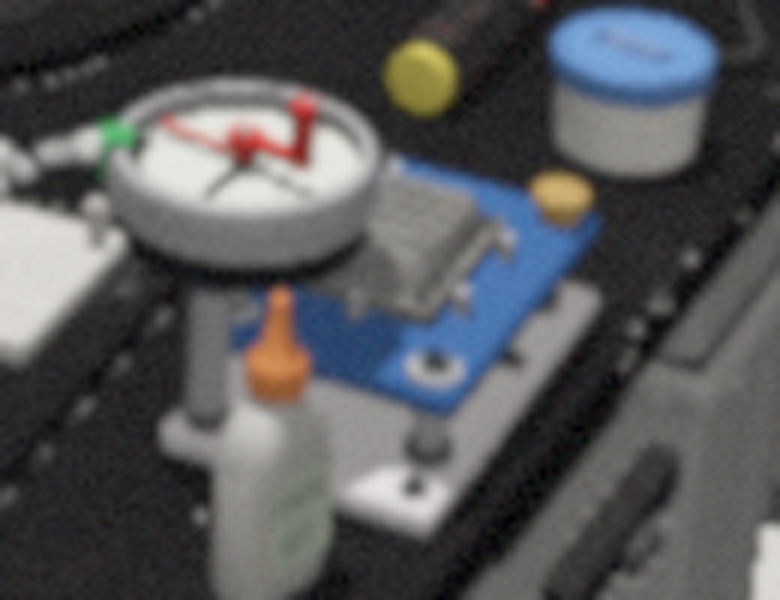

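The dial hub is at crop (221,158), the red hand tip at (233,82), and the peg at (209,206). The clip is at (175,80), the pad at (479,304), and the black pointer points left at rest. Next I'll convert these to angles and work out the distances for the first move.

```bash
python3 - <<'E'
from h import *
k=lambda x,y:(175+x/600*130,225+y/415*90)
C=ray("top",*k(221,158),.103);P=ray("top",*k(479,303),.053);yaw=np.arctan2(*(C-P)[1::-1])-np.arctan2(108,68)
print("C",C,"pad",P,"yaw",yaw,np.hypot(*(C-P)[:2]))
for n,(x,y),z in(("tip",(233,82),.1),("clip",(175,80),.106),("peg",(209,207),.1245),("blacktip",(142,160),.099)):
    w=ray("top",*k(x,y),z);d=w-C;print(n,w,np.hypot(*d[:2]),"cw",np.pi/2+yaw-np.arctan2(d[1],d[0]))
# direction check: plate corners circles (rock axis)
a=ray("top",*k(242,319),.042);b=ray("top",*k(470,155),.042);print((a+b)/2,(C+P)/2,b-a)
E
```

```text
C [ 0.50005458 -0.08648818  0.103     ] pad [ 0.43697321 -0.19663762  0.053     ] yaw 0.041825846230128194 0.1269336761031169
tip [ 0.53341096 -0.09136032  0.1       ] 0.03371032477968768 cw 1.757659805604569
clip [ 0.53405845 -0.06674464  0.106     ] 0.039320101416293704 cw 1.086569912325853
peg [ 0.47765507 -0.08393801  0.1245    ] 0.022544204743060986 cw -1.4156093757209056
blacktip [ 0.50010095 -0.05152099  0.099     ] 0.03496722201367749 cw 0.04315189914697082
[ 0.46810479 -0.14125376  0.042     ] [ 0.4685139 -0.1415629  0.078    ] [ 0.07252452 -0.10471594  0.        ]
```

```bash
python3 -m inch '-1 0 0 -0.01 0 0 0.095;-1 0 0 0 0 0 0.095;-1 0 0 0 0 0 0.095;-1 0 0 0 0 0 0.095;-1 0 0 0 0 0 0'
```

```text
clock: 0.52
tool_pos: [0.247, 0.5737, 0.2311]
eef_rot: [0.384, 0.923, -0.0, 0.0]
contact_force: [0.5, -0.2, -0.9]
opening: 0.642
finger_force: 0.0
```

```bash
python3 -m inch '-1 -0.0353 -0.0176 0 0 0 0;-1 -0.0353 -0.0176 0 0 0 0;-1 -0.0353 -0.0176 0 0 0 0;-1 -0.0353 -0.0176 0 0 0 0;-1 -0.0353 -0.0176 0 0 0 0;-1 -0.0353 -0.0176 0 0 0 0;-1 -0.0353 -0.0176 0 0 0 0;-1 -0.0353 -0.0176 0 0 0 0;-1 -0.0353 -0.0176 0 0 0 0;-1 -0.0353 -0.0176 0 0 0 0;-1 -0.0353 -0.0176 0 0 0 0;-1 -0.0353 -0.0176 0 0 0 0;-1 -0.0353 -0.0176 0 0 0 0;-1 -0.0353 -0.0176 0 0 0 0;-1 -0.0353 -0.0176 0 0 0 0;-1 -0.0353 -0.0176 0 0 0 0;-1 -0.0353 -0.0176 0 0 0 0;-1 0 0 0 0 0 0'
```

```text
clock: 2.02
tool_pos: [0.4609, -0.0713, 0.2314]
eef_rot: [0.388, 0.922, -0.002, 0.002]
contact_force: [0.7, 0.6, -0.4]
opening: 0.001
finger_force: 0.0
```

```bash
python3 -m inch '-1 0.009 0.003 0.03 0 0 0;-1 0 0 0.03 0 0 0;-1 0 0 0.024 0 0 0;-1 0 0 0 0 0 0;-1 0 0 0 0 0 0'; python3 - <<'E'
from h import *
a=snapshot("top")[0][200:320,150:310,::-1];b=snapshot("side")[0][170:320,240:440,::-1]
cv2.imwrite("pics/c1.png",np.vstack([cv2.resize(a,(400,300),interpolation=2),cv2.resize(b,(400,300),interpolation=2)]))
E
```

```text
clock: 2.43
tool_pos: [0.4541, -0.0534, 0.147]
eef_rot: [0.382, 0.924, -0.0, -0.001]
contact_force: [1.5, -0.7, 0.1]
opening: 0.007
finger_force: 0.0
```

View pics/c1.png

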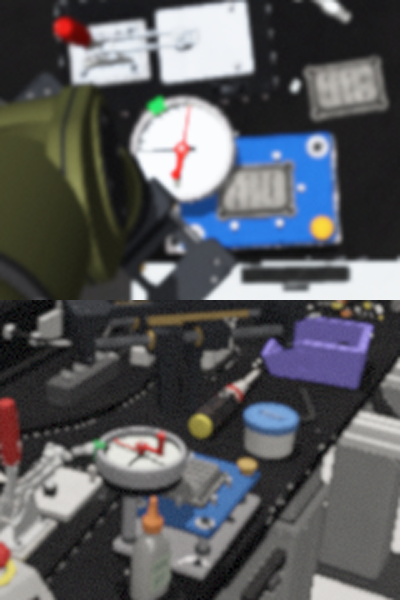

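The dial is visible in both views. The gripper appears only in the top one, at lower left around (160,190). I'll check where the TCP should project.

```bash
python3 - <<'E'
from h import *
for n in("top","side"):
    print(n,proj(n,[[.454,-.053,.136],[.454,-.053,.2],[.5,-.0865,.102],[.437,-.197,.054],[.4777,-.084,.1245]]).round(1).tolist())
    V=np.array(camera_model(n)["view"]);print(-V[:3,:3].T@V[:3,3])
b=snapshot("side")[0][:,:,::-1];cv2.imwrite("pics/s2.png",b);s=get_state();print(s["tool_pos"],s["q"])
E
```

```text
top [[203.5, 282.1], [198.0, 280.8], [222.9, 259.3], [279.0, 290.7], [220.3, 269.9]]
[ 0.41505098 -0.20819718  1.13905853]
side [[327.3, 241.4], [329.2, 207.3], [312.6, 243.8], [365.1, 250.6], [323.1, 236.7]]
[0.17005691 0.53756377 0.4893427 ]
[ 0.45597093 -0.05361039  0.1488019 ] [ 0.09063392  0.60689848 -0.11541682  2.13018269  0.16551434  0.41002646
  0.62865026]
```

View pics/s2.png

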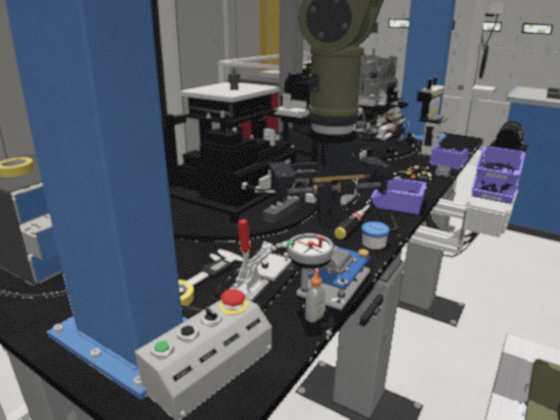

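The fingertips end at about (329,230) in the side picture, about 12 px higher than computed. I'll check that in the depth image.

```bash
python3 - <<'E'
from h import *
p,d=snapshot("side");print(r.nose_length,get_state()["tool_pos"])
V=np.array(camera_model("side")["view"])
for v in range(195,250,4):
    print(v,[(round(float(d[v,u]),3),int(p[v,u].sum())) for u in range(316,345,4)])
print((V@[.455,-.0535,.137,1])[2],(V@[.455,-.0535,.2,1])[2],(V@[.5,-.0865,.102,1])[2])
E
```

```text
0.011 [ 0.45601041 -0.05366218  0.1488619 ]
195 [(0.664, 111), (0.662, 95), (0.662, 110), (0.667, 99), (0.71, 92), (0.696, 108), (0.669, 125), (1.193, 397)]
199 [(0.715, 243), (0.691, 93), (0.694, 120), (0.717, 100), (0.709, 78), (0.699, 92), (0.701, 257), (1.199, 437)]
203 [(1.144, 104), (0.694, 96), (0.699, 98), (0.701, 96), (0.701, 118), (0.701, 110), (1.208, 263), (1.202, 387)]
207 [(1.123, 66), (0.699, 99), (0.699, 111), (0.702, 97), (0.705, 100), (0.704, 99), (1.201, 92), (1.191, 111)]
211 [(1.182, 152), (0.702, 84), (0.705, 80), (0.705, 93), (0.708, 96), (0.707, 92), (1.187, 120), (1.184, 96)]
215 [(1.162, 82), (0.705, 85), (0.706, 106), (0.712, 104), (0.711, 79), (0.713, 100), (1.16, 99), (1.162, 113)]
219 [(1.137, 115), (0.706, 74), (0.709, 100), (0.713, 100), (0.715, 101), (0.713, 119), (1.138, 121), (1.142, 135)]
223 [(1.112, 129), (0.714, 79), (0.713, 110), (0.714, 88), (0.717, 89), (0.716, 84), (1.119, 150), (1.051, 191)]
227 [(1.095, 111), (1.092, 125), (0.714, 94), (0.718, 98), (0.72, 103), (1.097, 184), (1.035, 408), (1.033, 193)]
231 [(1.073, 121), (1.078, 117), (1.075, 121), (1.076, 104), (1.077, 108), (1.035, 340), (1.03, 357), (1.029, 412)]
235 [(0.833, 414), (1.053, 407), (1.051, 232), (1.054, 116), (1.055, 115), (1.04, 299), (1.03, 349), (1.026, 310)]
239 [(0.834, 591), (0.776, 234), (0.825, 338), (0.816, 459), (1.032, 107), (1.039, 102), (1.034, 166), (1.037, 80)]
243 [(0.82, 598), (0.777, 217), (0.82, 676), (0.817, 459), (1.017, 397), (1.017, 126), (1.017, 105), (1.019, 111)]
247 [(0.803, 613), (0.781, 399), (0.806, 683), (0.807, 675), (0.792, 450), (0.908, 463), (1.002, 266), (0.999, 146)]
0.7384335919885627 0.713043840926124 0.8001132603608443
```

```bash
python3 - <<'E'
from h import *
m=camera_model("side");V=np.array(m["view"]);R,t=V[:3,:3],V[:3,3]
def w(u,v,d):
    a=cv2.undistortPoints(np.array([[[u,v]]],float),np.array(m["intrinsics"]),np.array(m["dist"]))[0,0]
    return (R.T@(np.array([a[0]*d,a[1]*d,d])-t)).round(4)
for q in((320,224,.713),(329,229,.719),(336,225,.717),(329,203,.701),(316,241,.825),(365,250,0.9)):print(q,w(*q))
E
```

```text
(320, 224, 0.713) [ 0.461  -0.0362  0.1743]
(329, 229, 0.719) [ 0.4489 -0.0463  0.164 ]
(336, 225, 0.717) [ 0.4398 -0.0532  0.1711]
(329, 203, 0.701) [ 0.4514 -0.046   0.211 ]
(316, 241, 0.825) [ 0.5059 -0.1112  0.0949]
(365, 250, 0.9) [ 0.4455 -0.2192  0.0422]
```

```bash
cat >> h.py <<'E'
def tip():
    p,d=snapshot("side");m=camera_model("side");V=np.array(m["view"]);R,t=V[:3,:3],V[:3,3]
    s=np.array(get_state()["tool_pos"]);u0=proj("side",[s])[0][0]
    v,u=np.mgrid[180:270,int(u0)-25:int(u0)+26];v,u=v.ravel(),u.ravel();z=d[v,u]
    a=cv2.undistortPoints(np.stack([u,v],1).astype(float)[:,None],np.array(m["intrinsics"]),np.array(m["dist"]))[:,0]
    W=(np.c_[a*z[:,None],z]-t)@R
    k=(np.hypot(*(W-s)[:,:2].T)<.035)&(p[v,u].sum(1)<170)&(z>0)
    W=W[k];W=W[np.argsort(W[:,2])];print("tcp",s.round(4),"lowest dark",W[[0,5,10,20]].round(4).tolist(),"force",np.round(get_state()["contact_force"],2))
E
python3 -m inch '-1 0 0 0.012 0 0 0;-1 0 0 0 0 0 0;-1 0 0 0 0 0 0;-1 0 0 0 0 0 0'; python3 -c "
from h import *
tip()"
```

```text
clock: 2.97
tool_pos: [0.4554, -0.0537, 0.1363]
eef_rot: [0.383, 0.924, 0.0, 0.001]
contact_force: [-0.6, -0.2, 0.3]
opening: 0.002
finger_force: 0.0
tcp [ 0.4554 -0.0537  0.1362] lowest dark [[0.48, -0.054, 0.0731], [0.4688, -0.0675, 0.0741], [0.4649, -0.0757, 0.0755], [0.4762, -0.0544, 0.0763]] force [-0.18 -0.31 -0.45]
```

```bash
sed -i 's/&(z>0)/\&(z>0)\&(W[:,2]>.108)/' h.py; python3 -c "
from h import *
tip()"
```

```text
tcp [ 0.4553 -0.0537  0.1361] lowest dark [[0.4533, -0.0451, 0.152], [0.4507, -0.0473, 0.1537], [0.4471, -0.0475, 0.1546], [0.4498, -0.0489, 0.157]] force [0.12 0.23 0.  ]
```

```bash
cat >> h.py <<'E'
C=np.array([.5,-.0865,.1]);YAW=.035
def hand(show=None):
    "cw angle of red hand from the red pixels on the dial beyond the hub, seen from the top"
    p,_=snapshot("top");q=p.astype(int);red=(q[...,0]-np.maximum(q[...,1],q[...,2]))>50
    v,u=np.nonzero(red);o=[]
    for a,b in zip(u,v):
        w=ray("top",a,b,.1)-C;h=np.hypot(*w[:2])
        if .0<h<.036:o.append((np.pi/2+YAW-np.arctan2(w[1],w[0]),h,q[b,a,0]-q[b,a,1]))
    o=np.array(o);f=o[o[:,1]>.026] if len(o) else o
    wr=lambda x:np.round((x+np.pi)%(2*np.pi)-np.pi,2)
    print("red beyond 26mm:",wr(f[:,0]).tolist()," 14-26mm:",wr(o[(o[:,1]>.014)&(o[:,1]<=.026),0]).tolist())
    if show:cv2.imwrite(show,cv2.resize(p[225:315,175:305,::-1],(600,415),interpolation=2))
E
python3 -m inch '-1 0 -0.008 0.012 0 0 0;-1 -0.01 0 0 0 0 0;-1 -0.01 0 0 0 0 0;-1 -0.01 0 0 0 0 0;-1 0 0 0 0 0 0;-1 0 0 0 0 0 0'; python3 -c "
from h import *
hand();print(get_state()['tool_pos'],get_state()['contact_force'])"
```

```text
clock: 3.57
tool_pos: [0.4716, -0.0812, 0.1238]
eef_rot: [0.384, 0.923, 0.0, 0.001]
contact_force: [-0.0, -0.3, 0.4]
opening: 0.003
finger_force: 0.0
red beyond 26mm: []  14-26mm: [1.6]
[ 0.47089335 -0.08072766  0.12371522] [0.71773497 0.44394536 0.01977395]
```

```bash
python3 -c "
from h import *
p,_=snapshot('top');b,_=snapshot('side')
cv2.imwrite('pics/c3.png',np.vstack([cv2.resize(p[225:315,175:305,::-1],(420,290),interpolation=2),cv2.resize(b[205:275,280:381,::-1],(420,290),interpolation=2)]))"
```

```text
(no output)
```

View pics/c3.png

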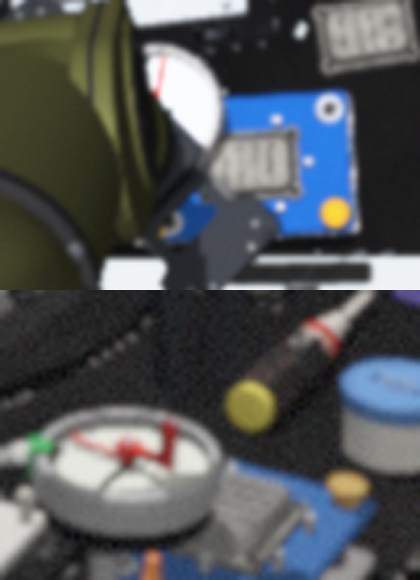

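The peg has not moved. The red hand is still at about 1.7 rad, and the fingertips sit visibly above the peg. So the fingertips are about 26 mm higher than the TCP reading implies, as the depth image also showed. I'll back off, go lower and measure again.

```bash
python3 -m inch '-1 0.02 0 0 0 0 0;-1 0.01 0 0 0 0 0;-1 0 0 0.008 0 0 0;-1 0 0 0.007 0 0 0;-1 0 0 0 0 0 0;-1 0 0 0 0 0 0;-1 0 0 0 0 0 0'; python3 -c "
from h import *
tip()"
```

```text
clock: 4.3
tool_pos: [0.4497, -0.0598, 0.1082]
eef_rot: [0.384, 0.923, -0.0, 0.0]
contact_force: [0.2, 1.1, 0.4]
opening: 0.004
finger_force: 0.0
tcp [ 0.4497 -0.0597  0.1084] lowest dark [[0.4394, -0.0582, 0.127], [0.4413, -0.0541, 0.1283], [0.4346, -0.0597, 0.1297], [0.4453, -0.0542, 0.131]] force [-0.27 -0.04 -0.68]
```

```bash
python3 -m inch '-1 0 0 0.006 0 0 0;-1 0 0 0.007 0 0 0;-1 0 0 0 0 0 0;-1 0 0 0 0 0 0;-1 -0.006 0 0 0 0 0;-1 -0.006 0 0 0 0 0;-1 0 0 0 0 0 0;-1 0 0 0 0 0 0'; python3 -c "
from h import *
tip()"
```

```text
clock: 5.02
tool_pos: [0.4584, -0.0684, 0.0956]
eef_rot: [0.384, 0.923, 0.0, 0.0]
contact_force: [-0.6, -0.9, -0.6]
opening: 0.005
finger_force: 0.0
tcp [ 0.458  -0.0681  0.0956] lowest dark [[0.4515, -0.0647, 0.1142], [0.4565, -0.0589, 0.1154], [0.4462, -0.0655, 0.1175], [0.447, -0.0669, 0.1186]] force [0.16 0.34 0.12]
```

```bash
python3 -m inch '-1 -0.005 0 0 0 0 0;-1 -0.004 0 0 0 0 0;-1 -0.003 0 0 0 0 0;-1 -0.003 0 0 0 0 0;-1 -0.003 0 0 0 0 0;-1 -0.003 0 0 0 0 0;-1 -0.003 0 0 0 0 0;-1 0 0 0 0 0 0;-1 0 0 0 0 0 0'; cat >> h.py <<'E'
def peg():
    "peg top seen from the side camera"
    p,d=snapshot("side");q=p[200:290,285:345].astype(int);red=((q[...,0]-np.maximum(q[...,1],q[...,2]))>50)
    v,u=np.nonzero(red);n=proj("side",[[C[0],C[1],.107]])[0]
    o=[]
    for a in np.arange(-3.2,2,.02):   # hand cw angle a-> peg opposite; score red pixels along peg 107..124
        th=np.pi/2+YAW-a+np.pi
        P=[[C[0]+.022*np.cos(th),C[1]+.022*np.sin(th),z] for z in(.109,.112,.115,.118,.121,.124)]
        P=proj("side",P)-[285,200];I=cv2.remap((q[...,0]-np.maximum(q[...,1],q[...,2])).astype(np.float32),P[:,0].astype(np.float32),P[:,1].astype(np.float32),1)
        o.append((I.mean(),a))
    o.sort(reverse=True);print("hand angle by peg",[(round(float(s)),round(a,2)) for s,a in o[:6]],"tcp",np.round(get_state()["tool_pos"],4),"f",np.round(get_state()["contact_force"],1))
E
python3 -c "
from h import *
peg();hand()"
```

```text
clock: 5.82
tool_pos: [0.4759, -0.0851, 0.0956]
eef_rot: [0.384, 0.924, 0.0, 0.001]
contact_force: [1.6, -0.7, 0.1]
opening: 0.003
finger_force: 0.0
hand angle by peg [(37, np.float64(-3.2)), (33, np.float64(-3.18)), (29, np.float64(-3.16)), (25, np.float64(-3.14)), (21, np.float64(-3.12)), (18, np.float64(-3.1))] tcp [ 0.4758 -0.0849  0.0957] f [ 0.1 -0.3  0.4]Traceback (most recent call last):
  File "<string>", line 3, in <module>
    peg();hand()
          ~~~~^^
  File "h.py", line 29, in hand
    print("red beyond 26mm:",wr(f[:,0]).tolist()," 14-26mm:",wr(o[(o[:,1]>.014)&(o[:,1]<=.026),0]).tolist())
                                ~^^^^^
IndexError: too many indices for array: array is 1-dimensional, but 2 were indexed
```

```bash
python3 -m inch '-1 -0.003 0 0 0 0 0;-1 -0.003 0 0 0 0 0;-1 -0.003 0 0 0 0 0;-1 -0.003 0 0 0 0 0;-1 -0.003 0 0 0 0 0;-1 -0.002 0 0 0 0 0;-1 0 0 0 0 0 0;-1 0 0 0 0 0 0'; python3 -c "
from h import *
a,_=snapshot('top');b,_=snapshot('side')
print(get_state()['tool_pos'],get_state()['contact_force'])
cv2.imwrite('pics/c4.png',np.vstack([cv2.resize(p,(420,290),interpolation=2) for p in(a[225:315,175:305,::-1],b[205:275,280:381,::-1])]))"
```

```text
clock: 6.58
tool_pos: [0.4871, -0.0971, 0.0955]
eef_rot: [0.383, 0.924, 0.0, 0.0]
contact_force: [-0.3, -0.1, -0.0]
opening: 0.009
finger_force: 0.0
[ 0.48676128 -0.09691476  0.09551199] [-0.89908463 -0.76891599  0.27311117]
```

View pics/c4.png

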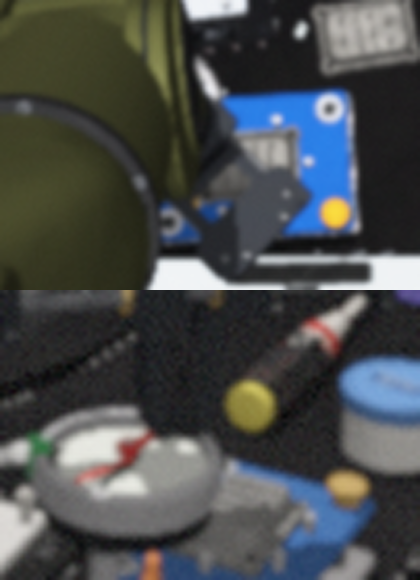

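The side view shows the hand swinging towards zero, now pointing lower-left with its tip at about (85,480). Another 5 mm or so should reach the stop.

```bash
python3 -m inch '-1 -0.002 0 0 0 0 0;-1 -0.0015 0 0 0 0 0;-1 -0.001 0 0 0 0 0;-1 0 0 0 0 0 0;-1 0 0 0 0 0 0'; cat >> h.py <<'E'
def sidehand():
    "hand direction from the side camera: red pixels mapped to the hand's plane, within the dial"
    p,_=snapshot("side");q=p.astype(int);red=(q[...,0]-np.maximum(q[...,1],q[...,2]))>35
    c=proj("side",[C])[0];v,u=np.nonzero(red);o=[]
    for a,b in zip(u,v):
        if abs(a-c[0])<35 and abs(b-c[1])<30:
            w=ray("side",a,b,.1)-C;h=np.hypot(*w[:2]);x=(np.pi/2+YAW-np.arctan2(w[1],w[0])+np.pi)%(2*np.pi)-np.pi
            if .012<h<.036:o.append((round(h*1000),round(float(x),2)))
    print(sorted(o),np.round(get_state()["tool_pos"],4),np.round(get_state()["contact_force"],1))
E
python3 -c "
from h import *
sidehand();print([np.round(get_state()['contact_force'],1)])"
```

```text
clock: 7.1
tool_pos: [0.49, -0.1, 0.0955]
eef_rot: [0.383, 0.924, 0.0, 0.0]
contact_force: [0.3, 0.8, -0.1]
opening: 0.007
finger_force: 0.3
[(12, 2.08), (13, 0.26), (13, 1.96), (14, 0.35), (14, 2.6), (15, 0.1), (15, 0.43), (15, 2.47), (15, 2.73), (15, 2.85), (17, 0.19), (18, 0.26), (18, 2.61), (19, 0.33), (19, 2.72), (19, 2.82), (19, 2.91), (20, 0.07), (21, 0.14), (21, 0.39), (22, 0.21), (23, 0.26), (23, 2.71), (23, 2.79), (23, 2.87), (25, 0.11), (25, 0.31), (26, 0.17), (27, 0.22), (27, 2.77), (27, 2.84), (29, 0.09), (30, 0.14), (31, 0.18), (33, 0.23), (34, 0.12), (35, 0.16)] [ 0.4899 -0.1001  0.0955] [-0.2  1.2 -1.2]
[array([-0.2,  1.2, -1.2])]
```

```bash
python3 -m inch '-1 -0.001 0 0 0 0 0;-1 -0.001 0 0 0 0 0;-1 0 0 0 0 0 0;-1 0 0 0 0 0 0'; python3 -c "
from h import *
sidehand()"; python3 -m inch '-1 -0.001 0 0 0 0 0;-1 0 0 0 0 0 0;-1 0 0 0 0 0 0'; python3 -c "
from h import *
sidehand()"
```

```text
clock: 7.48
tool_pos: [0.4913, -0.1013, 0.0955]
eef_rot: [0.383, 0.924, 0.0, -0.0]
contact_force: [0.1, 2.6, 0.2]
opening: 0.006
finger_force: 0.7
[(12, 2.08), (13, 0.26), (13, 1.96), (14, -0.0), (14, 0.35), (14, 2.6), (15, 0.1), (15, 2.34), (15, 2.47), (15, 2.73), (15, 2.85), (16, 2.22), (17, 0.19), (18, 0.26), (18, 2.61), (19, 2.72), (19, 2.82), (20, 0.07), (21, 0.14), (22, 0.21), (23, 2.71), (23, 2.79), (23, 2.87), (24, 0.05), (25, 0.11), (26, 0.17), (27, 2.7), (27, 2.77), (27, 2.84), (28, 0.04), (29, 0.09), (30, 0.14), (32, 0.03), (33, 0.07), (34, 0.12)] [ 0.4912 -0.1014  0.0955] [-0.4  1.3 -0.1]
clock: 7.78
tool_pos: [0.4917, -0.1016, 0.0954]
eef_rot: [0.383, 0.924, 0.0, -0.0]
contact_force: [-1.9, 3.6, 0.6]
opening: 0.007
finger_force: 1.8
[(12, 2.08), (13, 0.26), (13, 1.96), (14, -0.0), (14, 0.35), (14, 2.6), (15, 0.1), (15, 2.34), (15, 2.47), (15, 2.73), (16, 2.22), (17, 0.19), (18, 0.26), (18, 2.61), (19, 2.72), (19, 2.82), (20, 0.07), (21, 0.14), (22, 0.21), (22, 2.62), (23, 2.71), (23, 2.79), (24, 0.05), (25, 0.11), (27, 2.7), (27, 2.77), (27, 2.84), (28, 0.04), (29, 0.09), (31, 2.76), (32, 0.03), (33, 0.07)] [ 0.4917 -0.1016  0.0954] [-0.5  3.3  0.7]
```

The hand has stopped at about 0.05 rad, the same as the black pointer's apparent rest angle, and the force is building, so this is the zero stop. I'll back off, raise, and start turning for the press.

```bash
python3 -m inch '-1 0.005 0 0 0 0 0;-1 0.02 0 0 0 0 0;-1 0.01 0 -0.02 0 0 0.1;-1 0 0 -0.04 0 0 0.1;-1 0 0 0 0 0 0.1;-1 0 0 0 0 0 0.1;-1 0 0 0 0 0 0.1;-1 0 0 0 0 0 0.1;-1 0 0 0 0 0 0.1;-1 0 0 0 0 0 0.1;-1 0 0 0 0 0 0.1;-1 0 0 0 0 0 0.1;-1 0 0 0 0 0 0.1;-1 0 0 0 0 0 0.1;-1 0 0 0 0 0 0.1;-1 0 0 0 0 0 0'; python3 -c "
from h import *
sidehand()"
```

```text
clock: 9.17
tool_pos: [0.4675, -0.0783, 0.1557]
eef_rot: [0.865, 0.502, -0.0, 0.001]
contact_force: [0.2, -0.1, -0.1]
opening: 0.005
finger_force: 0.0
[(12, 2.08), (13, 0.26), (13, 1.96), (14, -0.0), (14, 0.35), (14, 1.85), (14, 2.6), (15, 0.1), (15, 2.34), (15, 2.47), (15, 2.73), (16, 2.12), (16, 2.22), (17, 0.19), (18, 2.61), (19, 2.72), (19, 2.82), (20, 0.07), (21, 0.14), (22, 2.62), (23, 2.71), (23, 2.79), (23, 2.87), (24, 0.05), (24, 2.95), (25, 0.11), (27, 2.7), (27, 2.77), (27, 2.84), (28, 0.04), (28, 2.91), (29, 0.09), (29, 2.97), (31, 2.76), (31, 2.82), (32, 0.03), (32, 2.88), (32, 2.94), (33, 0.07), (35, 2.75), (35, 2.8), (36, 2.86)] [ 0.4674 -0.0781  0.1557] [0.  0.2 0.5]
```

```bash
python3 -m inch '-1 -0.0295 0.008 0 0 0 0;-1 -0.0295 0.008 0 0 0 0;-1 -0.0295 0.008 0 0 0 0;-1 -0.0295 0.0083 0 0 0 0;-1 0 0 0.035 0 0 0;-1 0 0 0.035 0 0 0;-1 0 0 0.03 0 0 0;-1 0 0 0 0 0 0;-1 0 0 0 0 0 0;-1 0 0 0 0 0 0'; python3 -c "
from h import *
a,d=snapshot('top');b,_=snapshot('side')
cv2.imwrite('pics/c5.png',np.vstack([cv2.resize(p,(420,290),interpolation=2) for p in(a[225:315,175:305,::-1],b[205:275,300:401,::-1])]))"
```

```text
clock: 10.05
tool_pos: [0.4377, -0.1965, 0.0567]
eef_rot: [0.864, 0.504, 0.0, 0.001]
contact_force: [-0.3, 0.2, -0.0]
opening: 0.004
finger_force: 0.0
```

View pics/c5.png

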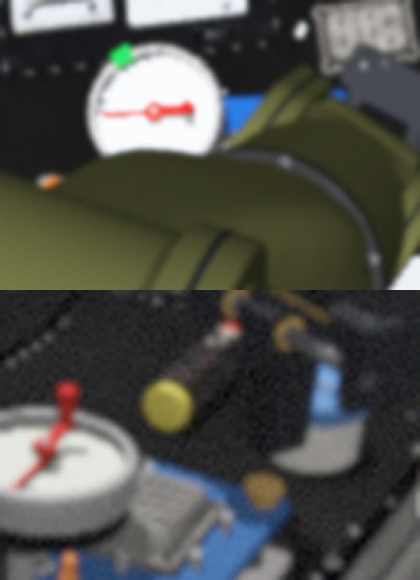

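The top view shows the red hand lying over the black pointer at zero, with its tip at about (103,113). The clip at (122,56) is in view for the press. I'll write an angle readout and start descending.

```bash
cat >> h.py <<'E'
def dial():
    "angles cw of nest +y: red hand (redness along a radius), green clip centroid; hub refined by the rim is C"
    p=np.mean([snapshot("top")[0].astype(np.float32) for _ in range(2)],0)
    red=p[...,0]-p[...,1:].max(2);g=p[...,1]-np.maximum(p[...,0],p[...,2])
    A=np.arange(-.4,2,.01);S=[]
    for a in A:
        th=np.pi/2+YAW-a;P=proj("top",[[C[0]+h*np.cos(th),C[1]+h*np.sin(th),.099] for h in np.arange(.014,.033,.002)]).astype(np.float32)
        S.append(cv2.remap(red,P[:,0],P[:,1],1).mean())
    S=np.array(S);w=np.clip(S-.6*S.max(),0,None);ha=(w*A).sum()/w.sum()
    v,u=np.nonzero(g>60);k=(abs(u-212)<15)&(abs(v-242)<15);wt=g[v[k],u[k]]
    c=ray("top",(u[k]*wt).sum()/wt.sum(),(v[k]*wt).sum()/wt.sum(),.105)-C
    s=get_state();print("hand %.3f (%.0f)"%(ha,S.max()),"clip %.3f r %.4f"%(np.pi/2+YAW-np.arctan2(c[1],c[0]),np.hypot(*c[:2])),np.round(s["tool_pos"],4),np.round(s["contact_force"],1),s["clock"])
E
python3 -c "
from h import *
dial()"; python3 -m inch '-1 0 0 0.01 0 0 0;-1 0 0 0.006 0 0 0;-1 0 0 0 0 0 0;-1 0 0 0.001 0 0 0;-1 0 0 0.001 0 0 0;-1 0 0 0 0 0 0;-1 0 0 0 0 0 0'
```

```text
hand 0.011 (70) clip 1.062 r 0.0413 [ 0.4382 -0.1963  0.0571] [-0.4 -0.4 -0. ] 10.25
clock: 10.83
tool_pos: [0.4371, -0.196, 0.0375]
eef_rot: [0.864, 0.503, 0.0, -0.0]
contact_force: [-0.5, 0.3, -0.1]
opening: 0.009
finger_force: 0.0
```

```bash
python3 -m inch '-1 0 0 0.001 0 0 0;-1 0 0 0.001 0 0 0;-1 0 0 0 0 0 0;-1 0 0 0 0 0 0'; python3 -m inch '-1 0 0 0.001 0 0 0;-1 0 0 0.001 0 0 0;-1 0 0 0 0 0 0;-1 0 0 0 0 0 0';python3 -m inch '-1 0 0 0.001 0 0 0;-1 0 0 0.001 0 0 0;-1 0 0 0 0 0 0;-1 0 0 0 0 0 0'; python3 -c "
from h import *
dial()"
```

```text
clock: 11.17
tool_pos: [0.4369, -0.1963, 0.0358]
eef_rot: [0.864, 0.503, -0.0, 0.0]
contact_force: [-1.5, -0.3, 6.1]
opening: 0.001
finger_force: 2.7
clock: 11.5
tool_pos: [0.4363, -0.1966, 0.0339]
eef_rot: [0.864, 0.503, -0.0, 0.0]
contact_force: [-1.8, -0.2, 6.5]
opening: 0.005
finger_force: 3.5
clock: 11.83
tool_pos: [0.4359, -0.1969, 0.032]
eef_rot: [0.865, 0.503, -0.001, 0.0]
contact_force: [-3.1, -1.8, 9.1]
opening: 0.002
finger_force: 4.3
hand 0.355 (70) clip 1.062 r 0.0413 [ 0.4359 -0.1969  0.032 ] [-3.3 -2.3  8.3] 11.9333
```

```bash
python3 -m inch '-1 0 0 0.001 0 0 0;-1 0 0 0.001 0 0 0;-1 0 0 0.001 0 0 0;-1 0 0 0.001 0 0 0;-1 0 0 0.001 0 0 0;-1 0 0 0 0 0 0;-1 0 0 0 0 0 0'; python3 -c "
from h import *
dial()"
```

```text
clock: 12.52
tool_pos: [0.4349, -0.1976, 0.0273]
eef_rot: [0.865, 0.502, -0.001, 0.0]
contact_force: [-4.5, -2.5, 11.7]
opening: 0.007
finger_force: 6.0
hand 0.809 (61) clip 1.062 r 0.0413 [ 0.435  -0.1975  0.0273] [-6.1 -2.6 11.9] 12.6167
```

```bash
python3 -m inch '-1 0 0 0.001 0 0 0;-1 0 0 0.001 0 0 0;-1 0 0 0 0 0 0;-1 0 0 0 0 0 0'; python3 -c "
from h import *
dial()
p,_=snapshot('top');cv2.imwrite('pics/c6.png',cv2.resize(p[230:290,185:265,::-1],(800,600),interpolation=2))"
```

```text
clock: 12.95
tool_pos: [0.4346, -0.1977, 0.0253]
eef_rot: [0.865, 0.502, -0.002, 0.0]
contact_force: [-5.6, -2.5, 13.8]
opening: 0.008
finger_force: 6.6
hand 0.986 (62) clip 1.062 r 0.0413 [ 0.4346 -0.1977  0.0254] [-5.7 -2.6 12.7] 13.05
```

View pics/c6.png

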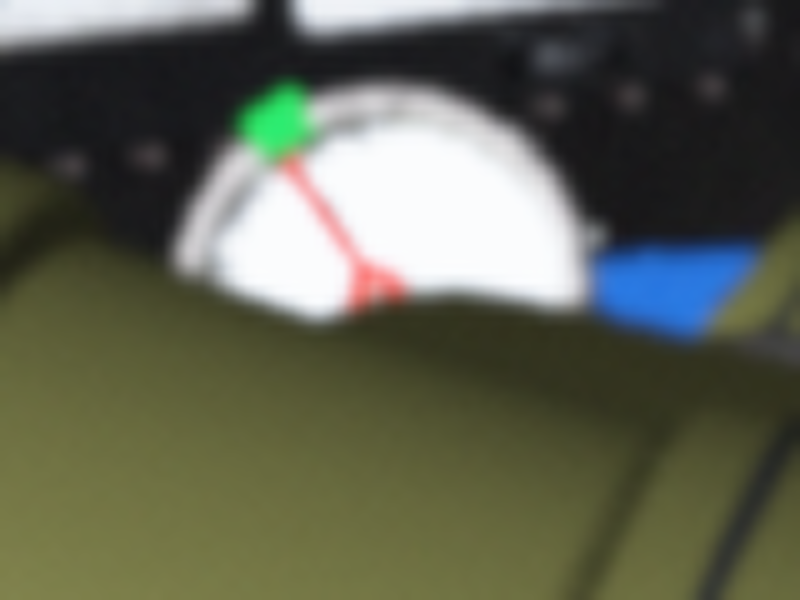

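The hand points at the clip at (277,122), but its line passes a little to the left, about 0.07 rad short. That needs a small final push, then I'll let go.

```bash
python3 -m inch '-1 0 0 0.0006 0 0 0;-1 0 0 0 0 0 0;-1 0 0 0 0 0 0'; python3 -c "
from h import *
dial()"
```

```text
clock: 13.35
tool_pos: [0.4346, -0.1978, 0.0248]
eef_rot: [0.865, 0.502, -0.002, 0.0]
contact_force: [-6.6, -4.5, 13.2]
opening: 0.004
finger_force: 6.8
hand 1.031 (62) clip 1.062 r 0.0413 [ 0.4346 -0.1978  0.0248] [-5.5 -3.4 13.8] 13.45
```

```bash
python3 -m inch '-1 0 0 -0.002 0 0 0;-1 0 0 -0.003 0 0 0;-1 0 0 -0.003 0 0 0;-1 0 0 -0.003 0 0 0;-1 0 0 -0.003 0 0 0;-1 0 0 -0.003 0 0 0;-1 0 0 -0.02 0 0 0;-1 0 0 -0.03 0 0 0;-1 0 0 -0.03 0 0 0;-1 0 0 -0.03 0 0 0;-1 -0.03 0 -0.02 0 0 0;-1 -0.04 0 0 0 0 0;-1 -0.04 0 0 0 0 0;-1 0 0 0 0 0 0;-1 0 0 0 0 0 0'; python3 -c "
from h import *
dial()
p,_=snapshot('top');b,_=snapshot('side');cv2.imwrite('pics/c7.png',np.vstack([cv2.resize(p[225:315,175:305,::-1],(420,290),interpolation=2),cv2.resize(b[205:275,280:381,::-1],(420,290),interpolation=2)]))"
```

```text
clock: 14.7
tool_pos: [0.3812, -0.294, 0.1711]
eef_rot: [0.866, 0.501, -0.0, 0.0]
contact_force: [0.3, 0.1, 0.1]
opening: 0.004
finger_force: 0.0
hand 1.022 (47) clip 1.062 r 0.0413 [ 0.3832 -0.2908  0.1707] [ 0.7 -0.   0.3] 14.8
```

View pics/c7.png

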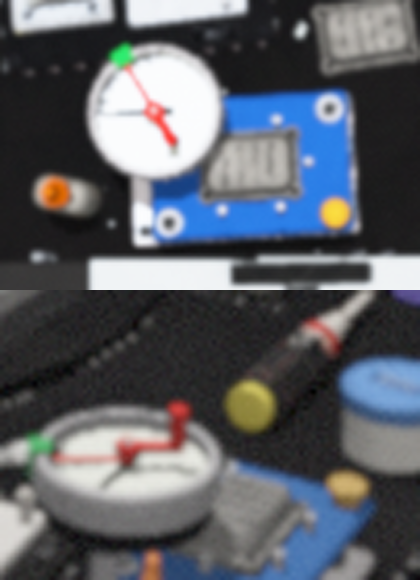

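The red hand stays at the clip (122,56), the black pointer is back at zero, the nest is up and the cover and surroundings are where they were.

```bash
python3 -c "
from plant import *
print(r.finish_job())"
```

```text
the job is handed in; nothing more can be done
None
```

The spring check is done and handed in: the red hand was reset to zero, then left within about 0.04 rad of the green clip's centre by the press, and the nest is sprung fully up with the cover and everything around it in place.

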